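# Make up the power-cut kit and the ceiling kit on the basement bench

## Robot

A 6-joint arm with a two-finger parallel gripper is mounted at the origin on the work surface. World frame = base frame: x ahead of the robot, y to its left, z up, the work surface at z = 0. Lengths are in m, angles in degrees, forces in N, time in s.
With the tool pointing down it reaches from about 0.4 to 0.825 m from the base axis. Payload 7 kg.
Tool frame: the origin (TCP) lies midway between the tips of the shut fingers; the grasp point (between the pads) lies r.tcp_to_grasp behind it (r.tcp_to_grasp is the distance from the TCP to the grasp point, in m); x points along the fingers, y is the direction in which the jaws open and shut, and the axes are right-handed (so a half turn about x gives the same grasp; the last joint's range is limited). The gripper opens to 88 mm and grips with 3 to 60 N. Pads are 19 mm wide; open, the fingers measure 130 mm over their backs; the gripper's body (78 mm by 193 mm) begins 47 mm behind the grasp point.
Start: joints at [80.506, 20.546, 0.682, 0, -70.136, -16.507], TCP at [0.296, 0.607, 0.227] pointing down, gripper open.
Joint ranges: [-176.03, 176.03], [-82.01, 121.73], [-58.28, 71.71], [-173.87, 95.51], [-174.79, -0.11], [-173.66, 173.66]. Speed limits (degrees/s): [136.94, 136.94, 172.46, 180, 180, 180].

## Interface

Orientations are given as [roll, pitch, yaw] about the fixed x, y, z axes, in that order (R = Rz(yaw) Ry(pitch) Rx(roll)).
In Python, from plant import r gives the robot as it stands.
- The arm moves only by the tool carry_out, never from a script. Its argument "moves" is a list of rows, each a list of 7 numbers: the shift along the world's x, y, z in mm, then the turn, a rotation vector about the world's x, y, z in rad, then the opening in per cent of the stroke, from 0 (shut) to 100 (fully open). In form: [[x, y, z, wx, wy, wz, claw], ...]. A call has 1 to 5 rows; each row is the pose to reach, as a shift and turn from the pose commanded when the call began; what a row does not reach only later rows make up. A row lasts 1/10 s, in which the tool goes at most 50 mm and 8.59 degrees, less where a joint would pass 70% of its speed; a pose out of reach is approached as far as the arm can. A call with a gripper value outside its range is refused whole. The fingers move at their own pace and stop on an object; "squeeze" is the grip in N (left out, the last holds). Time passes only in rows, so rows that repeat a pose let the fingers close. It gives the time, the measured TCP pose, the force and the opening at its end, in the units of the state.
- r.get_state(): the state, without advancing time (a new reading comes with each control period).
- r.capture(name): name is "scene" or "top" or "wrist"; returns the picture (400x640x3 uint8, blue, green, red); there is no depth.
- r.camera_params(name): a dict with "K" (3x3 intrinsics, pixels), "D" ([k1, k2, p1, p2, k3] as OpenCV has them; the pictures are not rectified), "rvec" (rotation vector, rad) and "tvec" (3), from world to camera coordinates, as OpenCV has them. Camera axes: x right, y down, z forward; pixel columns grow to the right and rows downward; lengths in m; the calibration is good to about 2 mm. A picture is of the moment at which its call begins: read the wrist's pose just before it. camera_params takes no time and is no camera call; for the wrist camera it gives the pose at the moment of the call.
- r.close_job(): hands the job in, once; it reports no verdict.
The state is a dict: "time_s": time; "joints": joint angles; "qd": joint speeds; "joint_torque": joint torques, N m; "tcp_pos": TCP position; "eef_rot": TCP orientation; "contact_force": force on the tool from outside, world axes, zero at the start; "moment": the same for the moment, N m; "gripper_width": finger opening in m.
Only numpy, scipy, OpenCV 4.12 (cv2) and the standard library are available. Lean on these libraries where they do the work, as an engineer would, in place of code of your own. Each camera call takes 0.05 s, during which the arm holds its last target. There are 200 camera calls.

## Task

Make up two kits from the stock on the bench. The larger box is the power-cut kit: lay the torch in its long compartment and stand one D cell upright in each of the two small end compartments, leaving the matchbox where it is packed; the smaller box is the ceiling kit: stand the spot lamp, pins up, in its larger compartment and the 9 V block battery, contacts up, in its smaller one. Set things down rather than drop them, keep both boxes flat on the bench, and do not shove the tape measure or the roll of tape about.

Things in the scene. Friction and masses are not known exactly. Their poses are not given: they have to be found in the camera images.
- long_box: Larger open kit box, clear walls, white floor, grey dividers; 151 (x) by 190 (y) by 28 high, walls 3, floor 4, dividers 22 high (mm); loose, 0.6 kg. Origin: centre of underside. Long compartment 94 x 184, centre x -25.5, y 0. Beyond a divider at x +23 a strip: small compartments 48 x 48 at its ends, centres x +48.5, y +68 and -68; between them one of 82 with the matchbox. Stands left, middle or right.
- small_box: Smaller open kit box of the same make: 86 (x) by 145 (y) by 28 mm high, walls 3, floor 4, divider 22 high; loose, 0.45 kg. Origin: centre of its underside, z up. The divider parts it into a larger square compartment (80 x 80 mm, centre x 0, y -29.5) and a smaller one (80 along x by 56 along y, centre x 0, y +41.5). Stands left, middle or right.
- torch: A dark torch (flashlight) lying on the bench, 165 mm long, 0.22 kg: round barrel 36 mm in diameter, hexagonal head (lens, +x end) and tail cap, both 44 mm across flats, so it lies level and does not roll. Origin: on its axis at mid-length, 22 mm above the bench; x along it to the lens, z up. Bare barrel from x = -64 to +38 mm: grip near x = 0, across y.
- cell_a: A D cell (round battery) standing upright, 34 mm in diameter, 61 mm tall with its small contact nub on top, grey with a darker band, about 0.14 kg. Origin: centre of its underside, z up. Twin of cell_b.
- cell_b: The second D cell, just like cell_a and interchangeable with it: 34 mm in diameter, 61 mm tall, standing upright, origin at the centre of its underside, z up.
- spot_lamp: A long-necked LED spot lamp standing on its flat face, pins up: face 50 mm in diameter (12 mm high, tapering until 22), straight finned aluminium neck 32 mm in diameter from 22 to 57 mm height, white base 29 mm in diameter up to 66, two small pins up to 72; 0.06 kg. Origin: centre of the face it stands on, z up. Grip the neck at 45 mm height.
- block_battery: A 9 V block battery standing upright with its two snap contacts on top: 17.5 mm (its x) by 26.5 mm (its y) by 48.5 mm tall (the case 45.5 mm), dark metal, about 0.046 kg. Origin: centre of its underside, z up.
- matchbox: A matchbox, 36 mm (x) by 53 mm (y) by 15 mm, already packed in the middle compartment of the long box's strip; it stays there. Origin: centre of its underside, z up.
- tape_measure: A yellow and black tape measure lying behind the stock, about 70 x 60 x 34 mm; not part of the kits. Origin: centre of its underside.
- tape_roll: A roll of brown parcel tape lying flat behind the stock, 68 mm in diameter, 24 mm high; not part of the kits. Origin: centre of its underside.
There are look-alikes about, which are no part of the job. What is shaped like the torch but turquoise is not meant. What is shaped like the spot_lamp but blue is not meant.

How it is judged (in metres and radians):
At the end, for the whole second after the job is handed in: All five stand or lie on the floor of their own compartments, at rest: cells upright within 10 mm of centre, lamp within 18 mm, block within 34 (x) and 22 mm (y), torch level within 13 mm along and 29 mm across; matchbox in its place, boxes flat (((x of cell_a in the frame of long_box between 0.0385 and 0.0585 m and y of cell_a in the frame of long_box between 0.058 and 0.078 m and z of cell_a in the frame of long_box between -0.001 and 0.01 m and x of cell_b in the frame of long_box between 0.0385 and 0.0585 m and y of cell_b in the frame of long_box between -0.078 and -0.058 m and z of cell_b in the frame of long_box between -0.001 and 0.01 m) or (x of cell_a in the frame of long_box between 0.0385 and 0.0585 m and y of cell_a in the frame of long_box between -0.078 and -0.058 m and z of cell_a in the frame of long_box between -0.001 and 0.01 m and x of cell_b in the frame of long_box between 0.0385 and 0.0585 m and y of cell_b in the frame of long_box between 0.058 and 0.078 m and z of cell_b in the frame of long_box between -0.001 and 0.01 m)) and angle between each of cell_a, cell_b, spot_lamp, block_battery, matchbox, long_box, small_box's own z axis and vertical below 0.12 rad and x of torch in the frame of long_box between -0.0545 and 0.0035 m and y of torch in the frame of long_box between -0.0135 and 0.0135 m and z of torch in the frame of long_box between 0.018 and 0.034 m and angle between torch's own x axis and vertical between 1.47 and 1.67 rad and x of spot_lamp in the frame of small_box between -0.018 and 0.018 m and y of spot_lamp in the frame of small_box between -0.0475 and -0.0115 m and z of spot_lamp in the frame of small_box between -0.001 and 0.01 m and x of block_battery in the frame of small_box between -0.034 and 0.034 m and y of block_battery in the frame of small_box between 0.0195 and 0.0635 m and z of block_battery in the frame of small_box between -0.001 and 0.01 m and x of matchbox in the frame of long_box between 0.0395 and 0.0575 m and y of matchbox in the frame of long_box between -0.018 and 0.018 m and z of matchbox in the frame of long_box between -0.001 and 0.01 m and height (world z) of each of long_box, small_box below 0.006 m and linear speed of each of torch, cell_a, cell_b, spot_lamp, block_battery, long_box, small_box below 0.02 m/s and angular speed of each of torch, cell_a, cell_b, spot_lamp, block_battery, long_box, small_box below 0.2 rad/s); the robot touches nothing.
It fails at once if a kit item is dropped or thrown (faster than 0.6 m/s while the fingers do not touch it) ((linear speed of torch above 0.6 m/s and contact force between the fingers and torch below 0.05 N) or (linear speed of cell_a above 0.6 m/s and contact force between the fingers and cell_a below 0.05 N) or (linear speed of cell_b above 0.6 m/s and contact force between the fingers and cell_b below 0.05 N) or (linear speed of spot_lamp above 0.6 m/s and contact force between the fingers and spot_lamp below 0.05 N) or (linear speed of block_battery above 0.6 m/s and contact force between the fingers and block_battery below 0.05 N)).
It fails at once if the tape measure is pushed more than 30 mm from where it lay (distance of tape_measure from where it was at the start of the episode above 0.03 m).
It fails at once if the roll of tape is pushed more than 30 mm from where it lay (distance of tape_roll from where it was at the start of the episode above 0.03 m).
It also fails if it takes over 118 s, if anything falls off the work surface, if the arm or the gripper's body presses on something with over 40 N, if the wrist force passes 120 N, or if a joint passes its speed limit or range.

## Working session

There is one attempt and no reset: what is moved stays moved. The work goes in short steps, Python scripts to look and compute and a tool call to move; the robot and the scene stay as the last step left them, time stands still between calls to the robot, and variables do not carry over. Pictures are saved under pics/ and viewed, about 12 in all and at most 16, crops included, and the job is handed in when it is done.

Besides the shell and the picture viewer there is one more tool, called after "Emit:" as name(argument=value, ...) on one line, values as JSON. carry_out: Moves the arm, as the interface text tells. Its arguments: {"type":"object","properties":{"moves":{"type":"array"},"squeeze":{"type":"number"}},"required":["moves"]}

```bash
mkdir -p pics; ls
python3 - <<'E'
from plant import r
import cv2
s=r.get_state(); print(s, r.tcp_to_grasp)
for n in ("scene","top"):
    im=r.capture(n); cv2.imwrite(f"pics/{n}0.png",im); print(n,r.camera_params(n))
E
```

```text
pics
{'time_s': 0.0, 'joints': array([ 8.05060011e+01,  2.05906262e+01,  6.33258179e-01, -1.99850108e-02,
       -7.01353857e+01, -1.65084541e+01]), 'qd': array([ 0.00621309,  0.00656125, -0.04472584,  0.08456799,  0.02455988,
        0.07215595]), 'joint_torque': array([-7.61769461e-04, -5.82721603e+01,  2.93061626e+01,  6.99701920e+00,
        6.94390954e-03, -1.63977584e-04]), 'tcp_pos': array([0.2957201 , 0.60622655, 0.22562832]), 'eef_rot': array([  95.05967222,   89.90536209, -110.94958694]), 'contact_force': array([0.3531721 , 0.40147711, 0.10902322]), 'moment': array([ 4.65399461e-03, -1.62871391e-02, -9.99798819e-05]), 'gripper_width': 0.08780948761653591} 0.0188
scene {'K': array([[364.566075  ,   0.        , 318.62161825],
       [  0.        , 364.566075  , 197.55504222],
       [  0.        ,   0.        ,   1.        ]]), 'D': array([-0.01206777,  0.        ,  0.        ,  0.        ,  0.        ]), 'rvec': array([ 1.64219799,  1.9032189 , -0.77442061]), 'tvec': array([ 0.16196429, -0.35796068,  1.32801735])}
top {'K': array([[496.13183832,   0.        , 320.9032421 ],
       [  0.        , 496.13183832, 213.28492349],
       [  0.        ,   0.        ,   1.        ]]), 'D': array([-0.00992531,  0.        ,  0.        ,  0.        ,  0.        ]), 'rvec': array([ 2.16229812, -2.14134792,  0.12164727]), 'tvec': array([-0.0651346 ,  0.59296172,  1.22074964])}
```

View pics/top0.png

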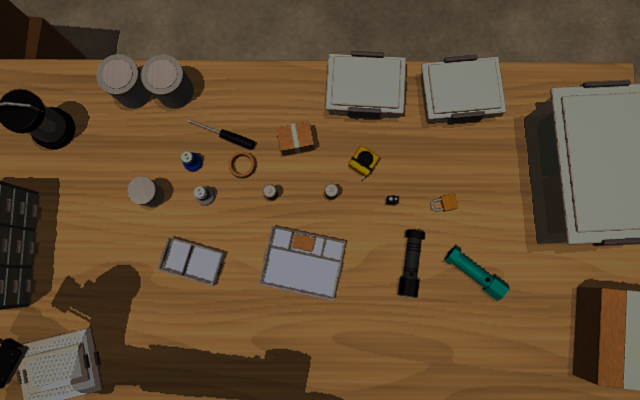

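View pics/scene0.png

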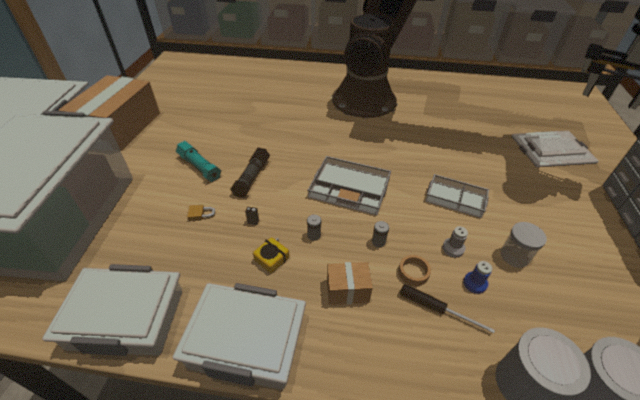

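The top view (image up = +x, image right = -y) shows the long box at (304,262) with its strip towards +x, the small box at (193,260), and the torch at (411,263). The cells are at (270,192) and (331,191), the lamp at (203,195) and the block at (392,200). Next I take an enlarged crop to pick points from.

```bash
cat > h.py <<'E'
import numpy as np, cv2
from plant import r
def toworld(n,px,z,p=None):
    p=p or r.camera_params(n)
    u=cv2.undistortPoints(np.float64(px).reshape(-1,1,2),p["K"],p["D"]).reshape(-1,2)
    R=cv2.Rodrigues(p["rvec"])[0]; c=-R.T@p["tvec"]
    d=np.c_[u,np.ones(len(u))]@R
    return c+d*((np.asarray(z)-c[2])/d[:,2])[:,None]
def topx(n,P,p=None):
    p=p or r.camera_params(n)
    return cv2.projectPoints(np.float64(P).reshape(-1,1,3),p["rvec"],p["tvec"],p["K"],p["D"])[0].reshape(-1,2)
E
python3 - <<'E'
from h import *
im=cv2.imread("pics/top0.png")
c=im[170:310,150:350]; c=cv2.resize(c,None,fx=4,fy=4,interpolation=cv2.INTER_CUBIC); c=cv2.convertScaleAbs(c,alpha=1.4,beta=20)
cv2.imwrite("pics/crop1.png",c)
px=[(203,195),(270,192),(331,191),(392,200),(411,263),(304,262),(193,260)]
for q,z in zip(px,[.066,.06,.06,.045,.03,.028,.028]): print(q,toworld("top",[q],[z]).round(4))
hsv=cv2.cvtColor(im,cv2.COLOR_BGR2HSV)
g=im.max(2)
m=((g<55)*255).astype(np.uint8); m[:, :380]=0;m[:,440:]=0;m[:190]=0;m[310:]=0
for k in cv2.findContours(m,0,2)[0]:
    if cv2.contourArea(k)>20: print(cv2.minAreaRect(k),cv2.contourArea(k))
E
```

```text
(203, 195) [[0.6332 0.2348 0.066 ]]
(270, 192) [[0.6432 0.0683 0.06  ]]
(331, 191) [[ 0.647  -0.0843  0.06  ]]
(392, 200) [[ 0.6279 -0.2384  0.045 ]]
(411, 263) [[ 0.4706 -0.2869  0.03  ]]
(304, 262) [[ 0.4704 -0.0179  0.028 ]]
(193, 260) [[0.4726 0.2632 0.028 ]]
((411.3153381347656, 262.4768981933594), (19.845558166503906, 67.10279083251953), 7.125016689300537) 1010.5
((392.0, 199.5), (9.0, 12.0), 90.0) 93.0
```

View pics/crop1.png

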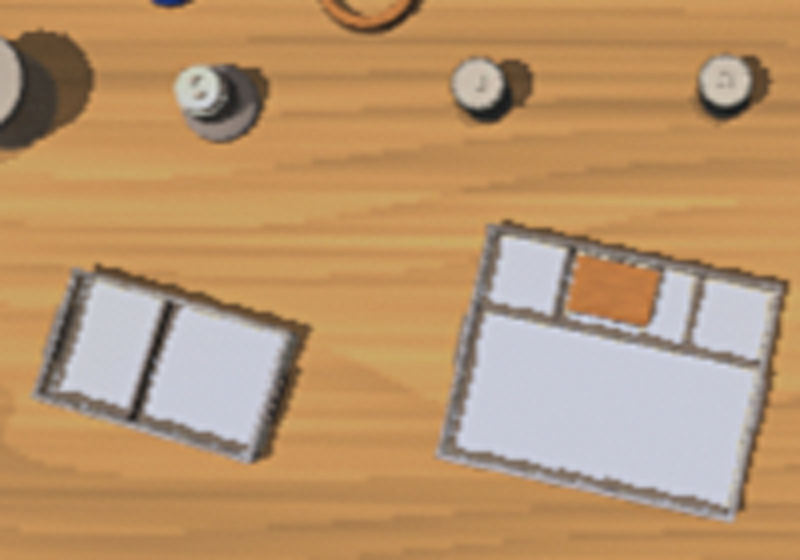

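Run:
```python
from h import *
from scipy.spatial.transform import Rotation as Ro
s=r.get_state(); R=Ro.from_euler('xyz',s['eef_rot'],degrees=True).as_matrix()
print("tool axes",R.round(3).tolist())
def crop(q): return np.array(q)/4+[150,170]-0.375
for n,q in (("long",[(492,225),(785,285),(735,518),(440,455)]),("small",[(75,270),(308,328),(258,460),(38,397)])):
    w=toworld("top",crop(q),[.028]*4)[:,:2]; c=w.mean(0); e=[np.linalg.norm(w[i]-w[(i+1)%4]).round(4) for i in range(4)]
    y=(w[0]-w[1]+w[3]-w[2]); print(n,c.round(4),e,"yaw",np.degrees(np.arctan2(-y[0],y[1])).round(2))
a=np.radians(7.125); d=np.array([np.sin(a),-np.cos(a)]) 
t=toworld("top",[(411.3,262.5),(411.3+30*-d[0],262.5-30*d[1]),(411.3+30*d[0],262.5+30*d[1])],[.022]*3); print(t.round(4))
p=r.camera_params("wrist"); Rw=cv2.Rodrigues(p['rvec'])[0]; print("wristcam",(-Rw.T@p['tvec']).round(3),Rw[2].round(3),Rw[0].round(3),p['K'][0,0])
```

```text
tool axes [[-0.001, -0.438, -0.899], [-0.001, -0.899, 0.438], [-1.0, 0.001, -0.0]]
long [ 0.4702 -0.0149] [np.float64(0.1901), np.float64(0.1491), np.float64(0.1891), np.float64(0.1483)] yaw -11.16
small [0.4713 0.2657] [np.float64(0.1542), np.float64(0.0879), np.float64(0.146), np.float64(0.083)] yaw -14.11
[[ 0.4721 -0.2891  0.022 ]
 [ 0.3975 -0.2789  0.022 ]
 [ 0.5476 -0.2994  0.022 ]]
wristcam [0.365 0.573 0.383] [-0.26   0.124 -0.958] [-0.439 -0.899  0.002] 359.0588948178575
```

Emit:
carry_out(moves=[[30,-40,0,0,0,0,100],[60,-80,0,0,0,0,100],[90,-120,0,0,0,0,100],[120,-160,0,0,0,0,100],[150,-200,0,0,0,0,100]])

```text
time_s: 0.6
tcp_pos: [0.4465, 0.4048, 0.2263]
eef_rot: [76.6, 90.0, -129.4]
contact_force: [1.0, -0.1, 0.8]
gripper_width: 0.0875
```

Emit:
carry_out(moves=[[0,-50,0,0,0,0,100],[0,-100,0,0,0,0,100],[0,-150,0,0,0,0,100],[0,-200,0,0,0,0,100],[0,-220,0,0,0,0,100]])

```text
time_s: 1.1
tcp_pos: [0.4449, 0.183, 0.2265]
eef_rot: [43.8, 90.0, -162.3]
contact_force: [1.0, 0.7, 0.3]
gripper_width: 0.0875
```

Run:
```python
from h import *
import pickle
p=r.camera_params("wrist"); s=r.get_state(); im=r.capture("wrist"); cv2.imwrite("pics/w1.png",im); pickle.dump(p,open("w1.pkl","wb")); print(s['joints'].round(1),s['tcp_pos'].round(4),s['eef_rot'].round(1),s['time_s'])
```

```text
[ 45.8   2.  -22.9  -0.  -65.1  18.1] [0.4449 0.183  0.2265] [  43.8   90.  -162.3] 1.1
```

View pics/w1.png

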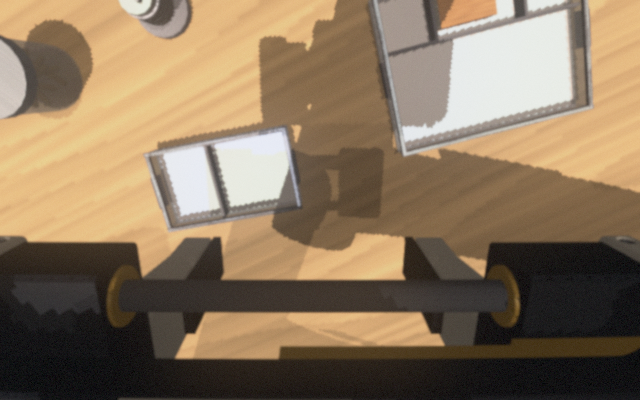

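Run:
```python
from h import *
import pickle
p=pickle.load(open("w1.pkl","rb"))
w=toworld("wrist",[(147,154),(290,127),(300,207),(168,229)],[.028]*4,p)[:,:2]
print(w.round(4).tolist(),w.mean(0).round(4)); e=[np.linalg.norm(w[i]-w[(i+1)%4]).round(4) for i in range(4)]; y=w[0]-w[1]+w[3]-w[2]; print(e,np.degrees(np.arctan2(-y[0],y[1])))
w=toworld("wrist",[(404,154),(592,107)],[.028]*2,p)[:,:2]; y=w[0]-w[1]; L=np.linalg.norm(y); y/=L; x=np.array([y[1],-y[0]]); print(w.round(4).tolist(),L,np.degrees(np.arctan2(-y[0],y[1])),"centre",(w.mean(0)+.0755*x).round(4))
```

```text
[[0.5296, 0.327], [0.4898, 0.1856], [0.4115, 0.214], [0.4515, 0.3521]] [0.4706 0.2697]
[np.float64(0.1469), np.float64(0.0833), np.float64(0.1438), np.float64(0.082)] -15.940768454778866
[[0.4157, 0.0951], [0.3777, -0.0895]] 0.18849446726118718 -11.626734896705976 centre [ 0.4706 -0.0124]
```

Emit:
carry_out(moves=[[5,-50,0,0,0,0.06,100],[10,-100,0,0,0,0.12,100],[15,-150,0,0,0,0.18,100],[20,-200,0,0,0,0.24,100],[25,-250,0,0,0,0.32,100]])

```text
time_s: 1.65
tcp_pos: [0.4705, -0.0639, 0.2267]
eef_rot: [-147.9, 90.0, 24.6]
contact_force: [1.2, 1.0, -0.3]
gripper_width: 0.0875
```

Emit:
carry_out(moves=[[0,-50,0,0,0,0,100],[0,-100,0,0,0,0,100],[0,-150,0,0,0,0,100],[0,-200,0,0,0,0,100],[0,-220,0,0,0,0,100]])

```text
time_s: 2.15
tcp_pos: [0.4701, -0.2855, 0.2259]
eef_rot: [14.1, 89.9, -173.7]
contact_force: [-0.4, 1.1, -0.5]
gripper_width: 0.0877
```

Run:
```python
from h import *
import pickle
p=r.camera_params("wrist"); s=r.get_state(); im=r.capture("wrist"); cv2.imwrite("pics/w2.png",im); pickle.dump(p,open("w2.pkl","wb")); print(s['joints'].round(1),s['tcp_pos'].round(4),s['eef_rot'].round(1),s['time_s'])
```

```text
[-10.9   8.9 -15.2   0.  -66.   93. ] [ 0.4701 -0.2855  0.2259] [  14.1   89.9 -173.7] 2.15
```

View pics/w2.png

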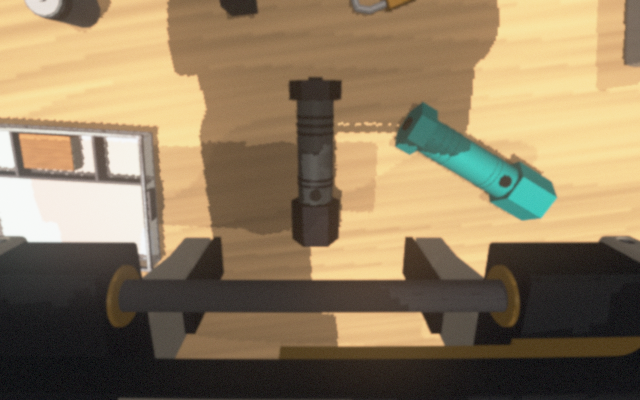

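Run:
```python
from h import *
import pickle
p=pickle.load(open("w2.pkl","rb")); im=cv2.imread("pics/w2.png")
m=(im.max(2)<75).astype(np.uint8)*255; m=cv2.morphologyEx(m,cv2.MORPH_OPEN,np.ones((3,3)));m[:,:285]=0;m[:,346:]=0
g=[]
for row in (100,130,150,170,210,225):
    x=np.where(m[row])[0]; print(row,x.min() if len(x) else None,x.max() if len(x) else None)
print(toworld("wrist",[(315.5,130),(316.5,200),(315.5,80),(315.5,90),(317,243),(317,235)],[.022]*4+[.022]*2,p).round(4))
s=r.get_state(); print(s['tcp_pos'])
from scipy.spatial.transform import Rotation as Ro
R=Ro.from_euler('xyz',s['eef_rot'],degrees=True).as_matrix(); print(R.round(3), np.degrees(np.arctan2(R[1,1],R[0,1])))
```

```text
100 297 332
130 298 332
150 298 319
170 298 302
210 292 336
225 292 336
[[ 0.5049 -0.293   0.022 ]
 [ 0.4322 -0.2842  0.022 ]
 [ 0.5522 -0.2994  0.022 ]
 [ 0.543  -0.2981  0.022 ]
 [ 0.383  -0.2781  0.022 ]
 [ 0.3925 -0.2794  0.022 ]]
[ 0.47017352 -0.28640666  0.22566636]
[[-0.002 -0.136 -0.991]
 [-0.    -0.991  0.136]
 [-1.     0.001  0.002]] -97.84479660263905
```

Emit:
carry_out(moves=[[0,-3,-50,0,0,0,100],[0,-3,-100,0,0,0,100],[0,-3,-150,0,0,0,100],[0,-3,-190,0,0,0,100],[0,-3,-218,0,0,0,100]], squeeze=30)

```text
time_s: 2.7
tcp_pos: [0.4691, -0.2845, 0.0055]
eef_rot: [-8.1, 89.8, 164.2]
contact_force: [0.2, -0.4, 0.6]
gripper_width: 0.0874
```

Emit:
carry_out(moves=[[0,0,0,0,0,0,100],[0,0,0,0,0,0,20],[0,0,0,0,0,0,20],[0,0,0,0,0,0,20],[0,0,0,0,0,0,20]])

```text
time_s: 3.2
tcp_pos: [0.4717, -0.2853, 0.0101]
eef_rot: [175.4, 89.8, -12.3]
contact_force: [-0.2, 0.4, 0.2]
gripper_width: 0.0613
```

Emit:
carry_out(moves=[[0,0,0,0,0,0,20],[0,0,0,0,0,0,20],[0,0,0,0,0,0,20]])

```text
time_s: 3.5
tcp_pos: [0.4709, -0.2853, 0.0089]
eef_rot: [150.1, 90.0, -37.5]
contact_force: [-0.3, -2.7, 1.9]
gripper_width: 0.0369
```

Emit:
carry_out(moves=[[0,0,20,0,0,0,20],[0,0,50,0,0,0,20],[0,0,90,0,0,0,20],[0,20,120,0,0,-0.13,20],[0,50,120,0,0,-0.27,20]])

```text
time_s: 4.0
tcp_pos: [0.4732, -0.236, 0.1326]
eef_rot: [-170.4, 89.6, -13.9]
contact_force: [0.6, 0.5, -2.7]
gripper_width: 0.0353
```

Emit:
carry_out(moves=[[0,30,0,0,0,-0.14,20],[0,60,0,0,0,-0.28,20],[-5,90,0,0,0,-0.42,20],[-10,120,0,0,0,-0.56,20],[-15,150,0,0,0,-0.7,20]])

```text
time_s: 4.5
tcp_pos: [0.4549, -0.084, 0.1281]
eef_rot: [56.9, 89.9, 173.3]
contact_force: [0.5, 0.4, -2.9]
gripper_width: 0.0353
```

Emit:
carry_out(moves=[[-10,30,0,0,0,-0.14,20],[-10,50,0,0,0,-0.28,20],[-10,70,0,0,0,-0.42,20],[-10,77,0,0,0,-0.56,20],[-10,77,0,0,0,-0.664,20]])

```text
time_s: 5.0
tcp_pos: [0.4453, -0.0071, 0.1283]
eef_rot: [92.5, 90.0, 171.0]
contact_force: [-0.2, 0.1, -2.3]
gripper_width: 0.0353
```

Emit:
carry_out(moves=[[0,0,0,0,0,0,20],[0,0,0,0,0,0,20]])

```text
time_s: 5.2
tcp_pos: [0.4454, -0.0082, 0.1283]
eef_rot: [108.7, 90.0, -172.4]
contact_force: [-0.6, -0.3, -3.5]
gripper_width: 0.0351
```

Run:
```python
from h import *
import pickle
from scipy.spatial.transform import Rotation as Ro
p=r.camera_params("wrist"); s=r.get_state(); im=r.capture("wrist"); im2=r.capture("top")
c=cv2.resize(im2[200:320,230:380],None,fx=4,fy=4,interpolation=cv2.INTER_CUBIC)
v=np.zeros((400+0,1,3),np.uint8)
c=cv2.convertScaleAbs(c,alpha=1.4,beta=20)
cv2.imwrite("pics/w3.png",im); cv2.imwrite("pics/t3.png",c); pickle.dump(p,open("w3.pkl","wb")); 
R=Ro.from_euler('xyz',s['eef_rot'],degrees=True).as_matrix(); print(R.round(3), np.degrees(np.arctan2(R[1,1],R[0,1])))
print(s['joints'].round(1),s['tcp_pos'].round(4),s['gripper_width'],s['time_s'])
```

```text
[[-0.001 -0.981  0.193]
 [-0.     0.193  0.981]
 [-1.     0.001 -0.   ]] 168.8884738082739
[ 24.4   4.1 -35.   -0.  -50.9 -35.5] [ 0.4454 -0.0082  0.1283] 0.03514005342805063 5.2
```

View pics/w3.png

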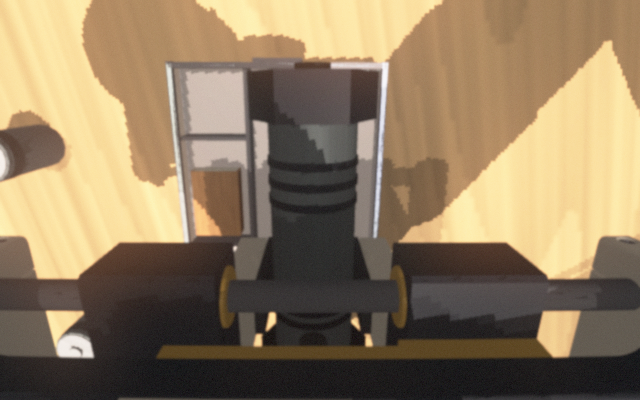

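Run:
```python
from h import *
import pickle
p=pickle.load(open("w3.pkl","rb"))
w=toworld("wrist",[(168,65),(387,65),(187,238)],[.028]*3,p)[:,:2]
x=w[0]-w[1]; L=np.linalg.norm(x); x/=L; y=np.array([-x[1],x[0]]); print(w.round(4).tolist(),L,"yaw",np.degrees(np.arctan2(x[1],x[0])),"side yaw",np.degrees(np.arctan2(-(w[0]-w[2])[0],(w[0]-w[2])[1])),"c",(w[:2].mean(0)-.095*y).round(4))
```

```text
[[0.5233, -0.1177], [0.3772, -0.0888], [0.5475, 0.0074]] 0.14899571246777288 yaw -11.220620296408264 side yaw 169.0710113524823 c [ 0.4318 -0.1964]
```

View pics/t3.png

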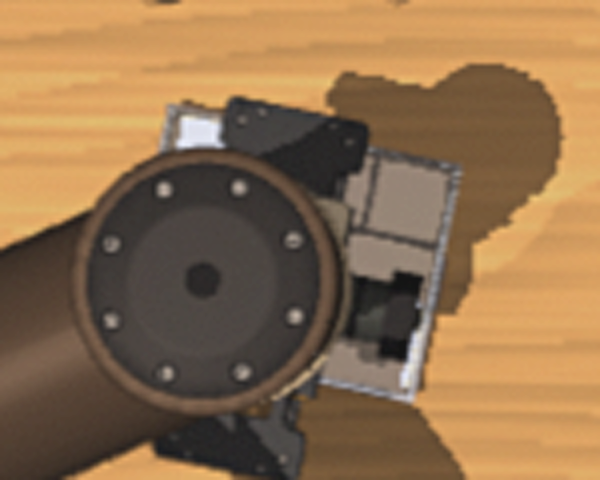

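Run:
```python
from h import *
import pickle
p=pickle.load(open("w3.pkl","rb"))
c=np.array([.470,-.012]); a=np.radians(-11.2); x=np.array([np.cos(a),np.sin(a)]); y=np.array([-x[1],x[0]])
for q,z in (((314,69),.163),((314,122),.163),((251,110),.141),((378,110),.141),((313,150),.159)):
    w=toworld("wrist",[q],[z],p)[0,:2]; print(q,((w-c)@x).round(4),((w-c)@y).round(4))
```

```text
(314, 69) -0.026 -0.0843
(314, 122) -0.026 -0.0673
(251, 110) -0.0013 -0.07
(378, 110) -0.0513 -0.07
(313, 150) -0.0257 -0.0571
```

Emit:
carry_out(moves=[[0,2,-40,0,0,0,20],[0,2,-75,0,0,0,20],[0,2,-95,0,0,0,20],[0,2,-105,0,0,0,20],[0,2,-110,0,0,0,20]])

```text
time_s: 5.8
tcp_pos: [0.4456, -0.0064, 0.0179]
eef_rot: [130.5, 89.9, -150.7]
contact_force: [-0.3, 0.8, -2.1]
gripper_width: 0.035
```

Emit:
carry_out(moves=[[0,0,-3,0,0,0,20],[0,0,-5,0,0,0,20],[0,0,-5,0,0,0,20]])

```text
time_s: 6.1
tcp_pos: [0.4463, -0.0059, 0.0141]
eef_rot: [-56.8, 89.9, 21.9]
contact_force: [0.3, 0.3, -2.2]
gripper_width: 0.0351
```

Emit:
carry_out(moves=[[0,0,-1,0,0,0,20],[0,0,-2,0,0,0,20],[0,0,-2,0,0,0,20]])

```text
time_s: 6.4
tcp_pos: [0.4464, -0.0059, 0.0134]
eef_rot: [-66.8, 89.9, 11.9]
contact_force: [-7.5, 1.6, 20.9]
gripper_width: 0.0351
```

Emit:
carry_out(moves=[[0,0,0,0,0,0,48],[0,0,0,0,0,0,50],[0,0,0,0,0,0,50],[0,0,0,0,0,0,50]])

```text
time_s: 6.8
tcp_pos: [0.4459, -0.006, 0.0116]
eef_rot: [-60.2, 90.0, 18.5]
contact_force: [-1.0, -0.1, 0.0]
gripper_width: 0.0441
```

Emit:
carry_out(moves=[[0,0,10,0,0,0,50],[0,0,30,0,0,0,50],[0,0,70,0,0,0,50],[0,0,120,0,0,0,100],[0,0,170,0,0,0,100]])

```text
time_s: 7.3
tcp_pos: [0.4451, -0.0065, 0.184]
eef_rot: [137.1, 90.0, -144.2]
contact_force: [1.5, 0.6, -0.9]
gripper_width: 0.0545
```

Emit:
carry_out(moves=[[30,30,10,0,0,0,60],[65,60,20,0,0,0,60],[100,90,30,0,0,0,60],[135,120,40,0,0,0,60],[170,145,40,0,0,0,60]])

```text
time_s: 7.8
tcp_pos: [0.6176, 0.1405, 0.2241]
eef_rot: [-58.6, 89.8, 20.2]
contact_force: [0.7, -0.7, 0.8]
gripper_width: 0.0521
```

Emit:
carry_out(moves=[[20,5,0,0,0,0,60],[20,5,0,0,0,0,60],[20,5,0,0,0,0,60]])

```text
time_s: 8.1
tcp_pos: [0.6354, 0.1437, 0.2212]
eef_rot: [124.2, 89.9, -157.1]
contact_force: [0.1, 0.3, 0.3]
gripper_width: 0.0528
```

Run:
```python
from h import *
import pickle
p=r.camera_params("wrist"); s=r.get_state(); im=r.capture("wrist"); t=r.capture("top")
cv2.imwrite("pics/t4.png",t)
cv2.imwrite("pics/w4.png",im);pickle.dump(p,open("w4.pkl","wb")); print(s['joints'].round(1),s['tcp_pos'].round(4),s['gripper_width'],s['time_s'])
def crop(q): return np.array(q)/4+[150,170]-0.375
print(toworld("top",crop([(478,83),(727,81),(202,86)]),[.0595,.0595,.066]).round(4))
print(topx("wrist",[(.647,.069,.06),(.649,-.085,.06)],p))
```

```text
[ 29.9  18.6  -2.9  -0.  -68.6 -41.2] [0.6354 0.1437 0.2212] 0.052763571591685474 8.1
[[ 0.6474  0.0707  0.0595]
 [ 0.65   -0.0852  0.0595]
 [ 0.6429  0.2424  0.066 ]]
[[ 281.05802031   95.38726862]
 [ 233.72679696 -110.89838618]]
```

View pics/w4.png

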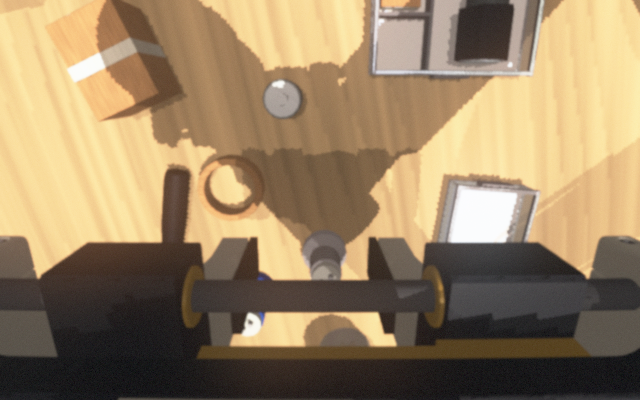

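Emit:
carry_out(moves=[[4,-30,-10,0,0,0,60],[11,-65,-40,0,0,0,60],[11,-74,-85,0,0,0,60],[11,-74,-130,0,0,0,60],[11,-74,-165,0,0,0,60]], squeeze=25)

```text
time_s: 8.7
tcp_pos: [0.6452, 0.0685, 0.0553]
eef_rot: [90.2, 90.0, 168.8]
contact_force: [-0.6, 0.1, 0.1]
gripper_width: 0.0523
```

Emit:
carry_out(moves=[[0,0,-20,0,0,0,60],[0,0,-29,0,0,0,60],[0,0,-29,0,0,0,20],[0,0,-29,0,0,0,20],[0,0,-29,0,0,0,20]])

```text
time_s: 9.2
tcp_pos: [0.6478, 0.0703, 0.0295]
eef_rot: [-60.4, 89.8, 18.3]
contact_force: [1.5, -1.8, 0.3]
gripper_width: 0.0339
```

Emit:
carry_out(moves=[[0,0,0,0,0,0,20],[0,0,0,0,0,0,20]])

```text
time_s: 9.4
tcp_pos: [0.6479, 0.0703, 0.0294]
eef_rot: [-63.8, 89.8, 15.0]
contact_force: [-0.4, 0.6, 7.7]
gripper_width: 0.0336
```

Run:
```python
from h import *
import pickle
p=pickle.load(open("w4.pkl","rb"))
print(toworld("wrist",[(283,98)],[.0595],p))
w=toworld("wrist",[(373,73),(540,74)],[.028]*2,p)[:,:2]
x=w[0]-w[1]; L=np.linalg.norm(x); x/=L; y=np.array([-x[1],x[0]]); print(L,"yaw",np.degrees(np.arctan2(x[1],x[0])),"c",(w.mean(0)-.095*y).round(4))
s=r.get_state();print(s['tcp_pos'],s['gripper_width'])
```

```text
[[0.64588209 0.07145474 0.0595    ]]
0.1573854130105066 yaw -11.244908446798055 c [ 0.4659 -0.0117]
[0.64785383 0.07027807 0.02940694] 0.03356343978256004
```

Emit:
carry_out(moves=[[0,0,25,0,0,0,20],[0,0,65,0,0,0,20],[-30,-6,75,0,0,0,20],[-70,-15,75,0,0,0,20],[-105,-22,75,0,0,0,20]])

```text
time_s: 9.9
tcp_pos: [0.5402, 0.0475, 0.103]
eef_rot: [-23.7, 89.9, 55.0]
contact_force: [-1.1, -0.8, -1.1]
gripper_width: 0.0334
```

Emit:
carry_out(moves=[[-12,-3,0,0,0,0,20],[-12,-3,0,0,0,0,20],[-12,-3,0,0,0,0,20]])

```text
time_s: 10.2
tcp_pos: [0.5308, 0.0453, 0.1033]
eef_rot: [-61.6, 89.9, 17.1]
contact_force: [0.6, 0.1, -0.9]
gripper_width: 0.0334
```

Run:
```python
from h import *
import pickle
p=r.camera_params("wrist"); s=r.get_state(); im=r.capture("wrist")
cv2.imwrite("pics/w5.png",im);pickle.dump(p,open("w5.pkl","wb")); print(s['tcp_pos'].round(4),s['gripper_width'],s['time_s'])
```

```text
[0.5308 0.0453 0.1033] 0.03343573161659795 10.2
```

View pics/w5.png

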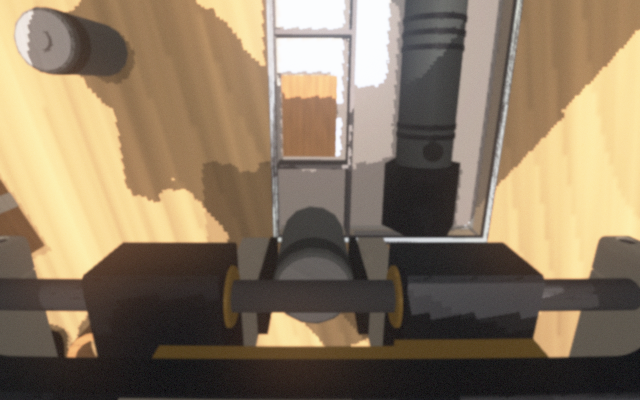

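Run:
```python
from h import *
import pickle
p=pickle.load(open("w5.pkl","rb"))
a=np.radians(-11.2); x=np.array([np.cos(a),np.sin(a)]); y=np.array([-x[1],x[0]]); t=np.array([.5308,.0453])
for n,q,z in (("outer x75.5",(272,190),.028),("div x23",(349,200),.022),("right x-75.5 & y95",(489,240),.028),("div y42.5",(312,164),.022)):
    w=toworld("wrist",[q],[z],p)[0,:2]; print(n,((w-t)@x).round(4),((w-t)@y).round(4))
```

```text
outer x75.5 0.0267 -0.011
div x23 -0.0261 -0.002
right x-75.5 & y95 -0.1256 0.0259
div y42.5 -0.0003 -0.0276
```

Emit:
carry_out(moves=[[0,-1,-30,0,0,0,20],[0,-1,-50,0,0,0,20],[0,-1,-62,0,0,0,20],[0,-1,-67,0,0,0,20],[0,-1,-69,0,0,0,20]])

```text
time_s: 10.75
tcp_pos: [0.5301, 0.0438, 0.0333]
eef_rot: [141.2, 89.9, -140.1]
contact_force: [-4.0, -1.3, 10.3]
gripper_width: 0.0335
```

Emit:
carry_out(moves=[[0,0,-1,0,0,0,20],[0,0,-1,0,0,0,20]])

```text
time_s: 10.95
tcp_pos: [0.5306, 0.0441, 0.0335]
eef_rot: [-63.0, 89.9, 15.8]
contact_force: [0.3, -0.3, -1.7]
gripper_width: 0.0336
```

Emit:
carry_out(moves=[[0,0,-1,0,0,0,20],[0,0,-1,0,0,0,20]])

```text
time_s: 11.15
tcp_pos: [0.5308, 0.0442, 0.0333]
eef_rot: [-67.0, 89.9, 11.7]
contact_force: [-4.0, -0.4, 10.6]
gripper_width: 0.0339
```

Emit:
carry_out(moves=[[0,0,0,0,0,0,48],[0,0,0,0,0,0,50],[0,0,0,0,0,0,50],[0,0,0,0,0,0,50]])

```text
time_s: 11.55
tcp_pos: [0.53, 0.044, 0.0316]
eef_rot: [-58.1, 90.0, 20.7]
contact_force: [-0.5, 0.2, -0.0]
gripper_width: 0.0438
```

Emit:
carry_out(moves=[[0,0,10,0,0,0,50],[0,0,45,0,0,0,60],[0,0,95,0,0,0,60],[30,-10,130,0,0,0,60],[60,-30,145,0,0,0,60]])

```text
time_s: 12.05
tcp_pos: [0.5923, 0.0148, 0.1826]
eef_rot: [-66.1, 89.6, 12.8]
contact_force: [1.2, 0.1, -0.2]
gripper_width: 0.0523
```

Emit:
carry_out(moves=[[30,-40,0,0,0,0,60],[55,-75,0,0,0,0,60],[55,-75,0,0,0,0,60],[55,-75,0,0,0,0,60]])

```text
time_s: 12.45
tcp_pos: [0.6447, -0.0622, 0.1764]
eef_rot: [103.7, 90.0, -177.7]
contact_force: [-0.1, 0.3, 0.0]
gripper_width: 0.053
```

Run:
```python
from h import *
import pickle
p=r.camera_params("wrist"); s=r.get_state(); im=r.capture("wrist")
cv2.imwrite("pics/w6.png",im);pickle.dump(p,open("w6.pkl","wb")); print(s['tcp_pos'].round(4),s['gripper_width'],s['time_s'])
u=topx("wrist",[(.6490,-.085,.06)],p)[0]; print(u)
g=cv2.cvtColor(im,cv2.COLOR_BGR2HSV); x0,y0=u.astype(int)
m=((g[...,1]<60)&(g[...,2]>60)).astype(np.uint8)*255
n,l,st,ce=cv2.connectedComponentsWithStats(m)
for i in range(1,n):
    if st[i,4]>300 and np.hypot(*(ce[i]-u))<60: print(st[i],ce[i],toworld("wrist",[ce[i]],[.0595],p))
```

```text
[ 0.6447 -0.0622  0.1764] 0.05299012642165915 12.45
[300.18864668 162.46225226]
[ 278  136   42   49 1554] [298.98198198 160.91827542] [[ 0.64970189 -0.08628135  0.0595    ]]
```

View pics/w6.png

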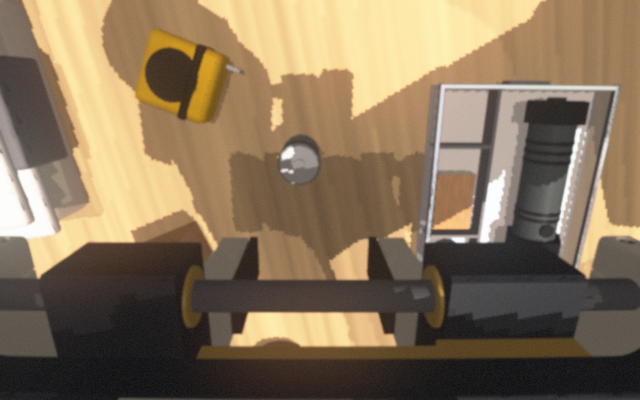

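Emit:
carry_out(moves=[[4,-23,-10,0,0,0,60],[4,-23,-55,0,0,0,60],[4,-23,-100,0,0,0,60],[4,-23,-135,0,0,0,60],[4,-23,-149,0,0,0,60]], squeeze=25)

```text
time_s: 13.0
tcp_pos: [0.6461, -0.0831, 0.0246]
eef_rot: [103.7, 89.7, -177.5]
contact_force: [-0.0, -0.7, -0.2]
gripper_width: 0.0529
```

Emit:
carry_out(moves=[[0,0,0,0,0,0,60],[0,0,0,0,0,0,20],[0,0,0,0,0,0,20],[0,0,0,0,0,0,20],[0,0,0,0,0,0,20]])

```text
time_s: 13.5
tcp_pos: [0.6502, -0.0839, 0.0297]
eef_rot: [-74.7, 89.8, 4.0]
contact_force: [-1.0, 2.2, 7.9]
gripper_width: 0.0333
```

Run:
```python
from h import *
import pickle
p=pickle.load(open("w6.pkl","rb"))
w=toworld("wrist",[(437,87),(617,88)],[.028]*2,p)[:,:2]
x=w[0]-w[1]; L=np.linalg.norm(x); x/=L; y=np.array([-x[1],x[0]]); print(L,"yaw",np.degrees(np.arctan2(x[1],x[0])),"c",(w.mean(0)+.095*y).round(4), "target",(w.mean(0)+.095*y+.0485*x-.068*y).round(4))
s=r.get_state();print(s['tcp_pos'],s['gripper_width'])
```

```text
0.15176441871935253 yaw -11.202385962004215 c [ 0.4723 -0.0103] target [ 0.5067 -0.0865]
[ 0.65022554 -0.08393957  0.0296598 ] 0.033320631715110044
```

Emit:
carry_out(moves=[[0,0,25,0,0,0,20],[0,0,65,0,0,0,20],[-30,0,75,0,0,0,20],[-75,0,75,0,0,0,20],[-120,-2,75,0,0,0,20]])

```text
time_s: 14.0
tcp_pos: [0.5276, -0.086, 0.1031]
eef_rot: [-52.8, 89.9, 25.9]
contact_force: [0.3, 0.4, -0.1]
gripper_width: 0.0335
```

Emit:
carry_out(moves=[[-25,0,0,0,0,0,20],[-25,0,0,0,0,0,20],[-25,0,0,0,0,0,20]])

```text
time_s: 14.3
tcp_pos: [0.5041, -0.0861, 0.1036]
eef_rot: [-69.7, 89.9, 9.0]
contact_force: [0.5, -1.0, -0.7]
gripper_width: 0.0335
```

Run:
```python
from h import *
import pickle
p=r.camera_params("wrist"); s=r.get_state(); im=r.capture("wrist")
cv2.imwrite("pics/w7.png",im);pickle.dump(p,open("w7.pkl","wb")); print(s['tcp_pos'].round(4),s['gripper_width'],s['time_s'])
```

```text
[ 0.5041 -0.0861  0.1036] 0.03353456894917015 14.3
```

View pics/w7.png

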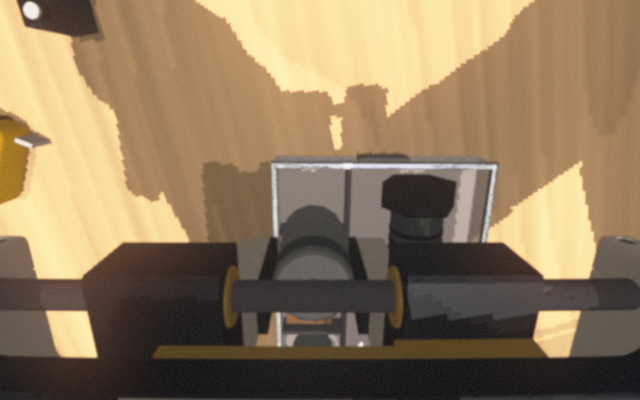

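Run:
```python
from h import *
import pickle
p=pickle.load(open("w7.pkl","rb"))
a=np.radians(-11.2); x=np.array([np.cos(a),np.sin(a)]); y=np.array([-x[1],x[0]]); t=np.array([.5041,-.0861])
for n,q,z in (("27,-27",(272,161),.028),("-124,-27",(496,161),.028),("-25.5",(347,200),.022)):
    w=toworld("wrist",[q],[z],p)[0,:2]; print(n,((w-t)@x).round(4),((w-t)@y).round(4))
```

```text
27,-27 0.026 -0.0308
-124,-27 -0.1224 -0.0308
-25.5 -0.0247 -0.0019
```

Emit:
carry_out(moves=[[0,0,-30,0,0,0,20],[0,0,-30,0,0,0,20]])

```text
time_s: 14.55
tcp_pos: [0.5024, -0.0862, 0.0699]
eef_rot: [104.2, 89.7, -177.2]
contact_force: [-0.8, 1.1, -2.0]
gripper_width: 0.0333
```

Emit:
carry_out(moves=[[0,-2,-15,0,0,0,20],[0,-2,-28,0,0,0,20],[0,-2,-36,0,0,0,20],[0,-2,-39,0,0,0,20],[0,-2,-41,0,0,0,20]])

```text
time_s: 15.05
tcp_pos: [0.504, -0.0883, 0.0334]
eef_rot: [148.4, 89.9, -132.9]
contact_force: [-12.0, 3.2, 37.7]
gripper_width: 0.0333
```

Emit:
carry_out(moves=[[0,0,0,0,0,0,20],[0,0,0,0,0,0,48],[0,0,0,0,0,0,50],[0,0,0,0,0,0,50],[0,0,0,0,0,0,50]])

```text
time_s: 15.55
tcp_pos: [0.504, -0.0881, 0.0317]
eef_rot: [-88.9, 90.0, -10.1]
contact_force: [-0.1, -0.0, 1.6]
gripper_width: 0.0437
```

Emit:
carry_out(moves=[[0,0,10,0,0,0,50],[0,0,45,0,0,0,55],[0,0,95,0,0,0,55],[15,35,130,0,0,0,55],[30,80,150,0,0,0,55]])

```text
time_s: 16.05
tcp_pos: [0.5342, -0.0109, 0.1849]
eef_rot: [-68.7, 89.7, 9.8]
contact_force: [0.9, 0.3, -0.1]
gripper_width: 0.0485
```

Emit:
carry_out(moves=[[20,45,10,0,0,0,55],[40,90,20,0,0,0,55],[60,135,30,0,0,0,55],[80,180,30,0,0,0,55],[100,225,30,0,0,0,55]])

```text
time_s: 16.55
tcp_pos: [0.6335, 0.2162, 0.2118]
eef_rot: [-51.1, 89.9, 27.6]
contact_force: [0.3, -0.0, 1.0]
gripper_width: 0.0485
```

Emit:
carry_out(moves=[[0,0,0,0,0,0,55],[0,0,0,0,0,0,55]])

```text
time_s: 16.75
tcp_pos: [0.6327, 0.2153, 0.2099]
eef_rot: [134.6, 89.9, -146.6]
contact_force: [0.4, -0.7, -0.1]
gripper_width: 0.0482
```

Run:
```python
from h import *
import pickle
s=r.get_state(); print(s['tcp_pos'].round(4),s['joints'].round(1),s['time_s'])
t=r.capture("top"); cv2.imwrite("pics/t8.png",cv2.convertScaleAbs(cv2.resize(t[170:310,150:350],None,fx=4,fy=4,interpolation=cv2.INTER_CUBIC),alpha=1.4,beta=20))
```

```text
[0.6327 0.2153 0.2099] [ 35.5  20.5  -1.5  -0.  -68.  -46.7] 16.75
```

View pics/t8.png

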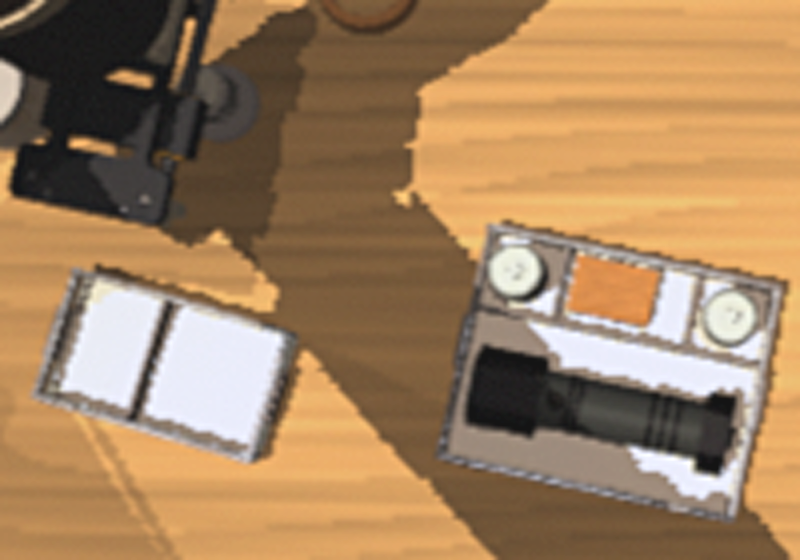

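Run:
```python
from h import *
import pickle
p=pickle.load(open("w4.pkl","rb"))
def crop(q): return np.array(q)/4+[150,170]-0.375
print("w4 base,face",toworld("wrist",[(325,266),(324,248)],[.066,.010],p).round(4).tolist())
print("top base, face",toworld("top",crop([(202,86),(222,104)]),[.066,.010]).round(4).tolist())
print("blue",toworld("top",[(187.5,156.5)],[.066]).round(4))
im=cv2.imread("pics/w4.png"); cv2.imwrite("pics/w4c.png",cv2.convertScaleAbs(cv2.resize(im[170:360,220:420],None,fx=4,fy=4,interpolation=cv2.INTER_CUBIC),alpha=2.2,beta=10)[:600])
```

```text
w4 base,face [[0.6399, 0.2327, 0.066], [0.6405, 0.2399, 0.01]]
top base, face [[0.6429, 0.2424, 0.066], [0.6406, 0.2434, 0.01]]
blue [[0.7311 0.278  0.066 ]]
```

View pics/w4c.png

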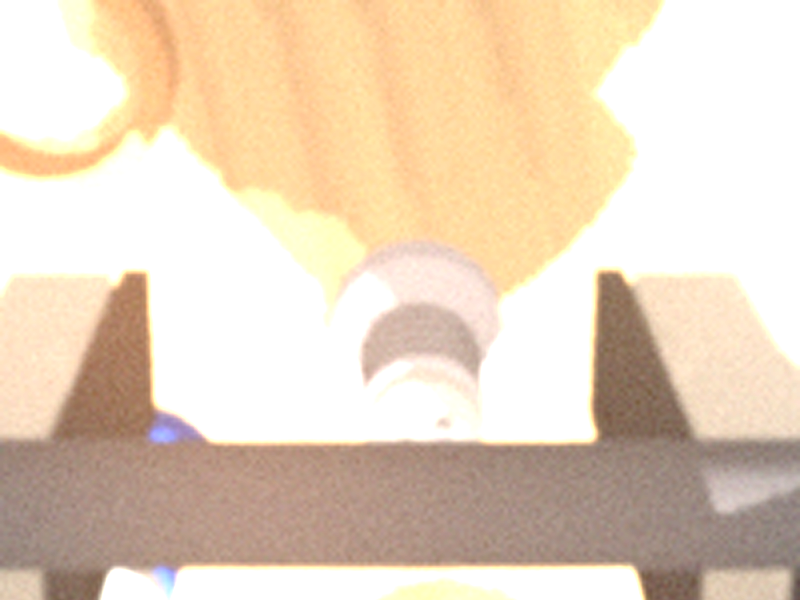

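Emit:
carry_out(moves=[[8,27,-20,0,0,0,55],[8,27,-65,0,0,0,55],[8,27,-110,0,0,0,55],[8,27,-140,0,0,0,55],[8,27,-160,0,0,0,55]], squeeze=15)

```text
time_s: 17.3
tcp_pos: [0.6394, 0.239, 0.0483]
eef_rot: [132.1, 89.8, -149.2]
contact_force: [0.0, -0.2, 1.1]
gripper_width: 0.0481
```

Emit:
carry_out(moves=[[0,0,-15,0,0,0,55],[0,0,-23,0,0,0,55],[0,0,-23,0,0,0,55],[0,0,-23,0,0,0,20],[0,0,-23,0,0,0,20]])

```text
time_s: 17.8
tcp_pos: [0.6417, 0.2416, 0.0289]
eef_rot: [-48.0, 89.9, 30.7]
contact_force: [0.3, -0.1, 0.0]
gripper_width: 0.0376
```

Emit:
carry_out(moves=[[0,0,0,0,0,0,20],[0,0,0,0,0,0,20],[0,0,0,0,0,0,20]])

```text
time_s: 18.1
tcp_pos: [0.6415, 0.2416, 0.0286]
eef_rot: [-52.2, 89.9, 26.5]
contact_force: [-2.2, -0.7, 5.9]
gripper_width: 0.0314
```

Emit:
carry_out(moves=[[0,0,25,0,0,0,20],[0,0,60,0,0,0,20],[-35,-1,75,0,0,0,20],[-80,-2,75,0,0,0,20],[-125,-3,75,0,0,0,20]])

```text
time_s: 18.6
tcp_pos: [0.5147, 0.2381, 0.1026]
eef_rot: [-21.9, 89.9, 56.7]
contact_force: [-1.4, 1.0, 0.1]
gripper_width: 0.0317
```

Emit:
carry_out(moves=[[-40,0,0,0,0,0,20],[-53,0,0,0,0,0,20],[-53,0,0,0,0,0,20],[-53,0,0,0,0,0,20]])

```text
time_s: 19.0
tcp_pos: [0.4636, 0.2389, 0.1029]
eef_rot: [-42.7, 89.9, 36.1]
contact_force: [1.2, -0.8, -0.6]
gripper_width: 0.0317
```

Run:
```python
from h import *
import pickle
p=r.camera_params("wrist"); s=r.get_state(); im=r.capture("wrist")
cv2.imwrite("pics/w9.png",im);pickle.dump(p,open("w9.pkl","wb")); print(s['tcp_pos'].round(4),s['gripper_width'],s['time_s'])
```

```text
[0.4636 0.2389 0.1029] 0.03171138440113491 19.0
```

View pics/w9.png

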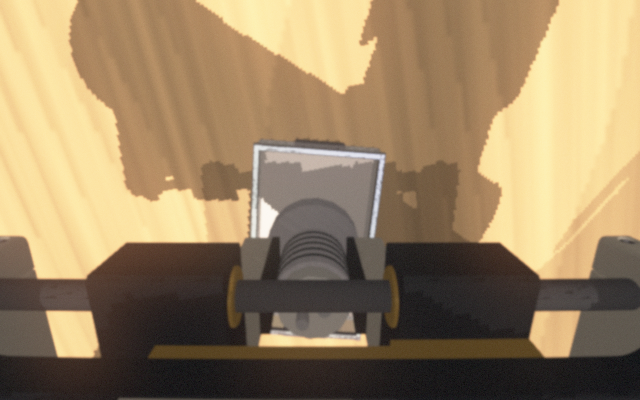

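Run:
```python
from h import *
import pickle
p=pickle.load(open("w9.pkl","rb"))
w=toworld("wrist",[(254,146),(385,155)],[.028]*2,p)[:,:2]
x=w[0]-w[1]; L=np.linalg.norm(x); x/=L; y=np.array([-x[1],x[0]]); m=w.mean(0)
print(L,"yaw",np.degrees(np.arctan2(x[1],x[0])),"c",(m+.0725*y).round(4),"lamp target",(m+.043*y).round(4),"block",(m+.114*y).round(4))
```

```text
0.0856849474246102 yaw -15.188272352031348 c [0.4699 0.2728] lamp target [0.4622 0.2443] block [0.4808 0.3128]
```

Emit:
carry_out(moves=[[-1,3,-30,0,0,0,20],[-1,3,-52,0,0,0,20],[-1,3,-63,0,0,0,20],[-1,3,-67,0,0,0,20],[-1,3,-69,0,0,0,20]])

```text
time_s: 19.55
tcp_pos: [0.4625, 0.2412, 0.0331]
eef_rot: [174.2, 90.0, -107.1]
contact_force: [-0.4, -0.1, -0.4]
gripper_width: 0.0316
```

Emit:
carry_out(moves=[[0,0,-1,0,0,0,20],[0,0,-2,0,0,0,20],[0,0,-2,0,0,0,20]])

```text
time_s: 19.85
tcp_pos: [0.4625, 0.2416, 0.0325]
eef_rot: [-41.3, 89.9, 37.4]
contact_force: [0.2, -1.1, 4.0]
gripper_width: 0.0319
```

Emit:
carry_out(moves=[[0,0,0,0,0,0,48],[0,0,0,0,0,0,50],[0,0,0,0,0,0,50],[0,0,0,0,0,0,50]])

```text
time_s: 20.25
tcp_pos: [0.4619, 0.2413, 0.0314]
eef_rot: [-17.4, 90.0, 61.3]
contact_force: [-0.4, 0.1, -0.2]
gripper_width: 0.0434
```

Emit:
carry_out(moves=[[0,0,10,0,0,0,50],[0,0,45,0,0,0,50],[0,0,95,0,0,0,50],[10,-35,130,0,0,0,50],[20,-80,150,0,0,0,50]])

```text
time_s: 20.75
tcp_pos: [0.4832, 0.1628, 0.1853]
eef_rot: [-47.3, 89.7, 31.6]
contact_force: [1.7, -0.4, -0.9]
gripper_width: 0.0438
```

Emit:
carry_out(moves=[[20,-45,0,0,0,0,50],[40,-90,0,0,0,0,50],[60,-135,0,0,0,0,50],[80,-180,0,0,0,0,50],[100,-225,0,0,0,0,50]])

```text
time_s: 21.25
tcp_pos: [0.5823, -0.0652, 0.1821]
eef_rot: [-72.4, 89.9, 6.3]
contact_force: [1.7, 0.8, 0.4]
gripper_width: 0.0434
```

Emit:
carry_out(moves=[[20,-45,0,0,0,0,50],[40,-90,0,0,0,0,50],[48,-115,0,0,0,0,50],[48,-115,0,0,0,0,50],[48,-115,0,0,0,0,50]])

```text
time_s: 21.75
tcp_pos: [0.6294, -0.1789, 0.1811]
eef_rot: [84.5, 90.0, 163.1]
contact_force: [-1.0, 0.6, -1.0]
gripper_width: 0.0437
```

Run:
```python
from h import *
import pickle
p=r.camera_params("wrist"); s=r.get_state(); im=r.capture("wrist")
cv2.imwrite("pics/w10.png",im);pickle.dump(p,open("w10.pkl","wb")); print(s['tcp_pos'].round(4),s['joints'].round(1),s['time_s'])
u=topx("wrist",[(.63,-.24,.045)],p)[0]; print(u)
x0,y0=np.clip((u-70).astype(int),0,500)
c=im[max(0,y0):y0+140,x0:x0+140]; cv2.imwrite("pics/w10c.png",cv2.convertScaleAbs(cv2.resize(c,None,fx=4,fy=4,interpolation=cv2.INTER_CUBIC),alpha=1.8,beta=10)); print(x0,y0)
t=r.capture("top"); cv2.imwrite("pics/t10.png",t)
```

```text
[ 0.6294 -0.1789  0.1811] [  1.2  20.4  -5.7  -0.  -64.  -12.6] 21.75
[295.61729174 110.33020961]
225 40
```

View pics/w10c.png

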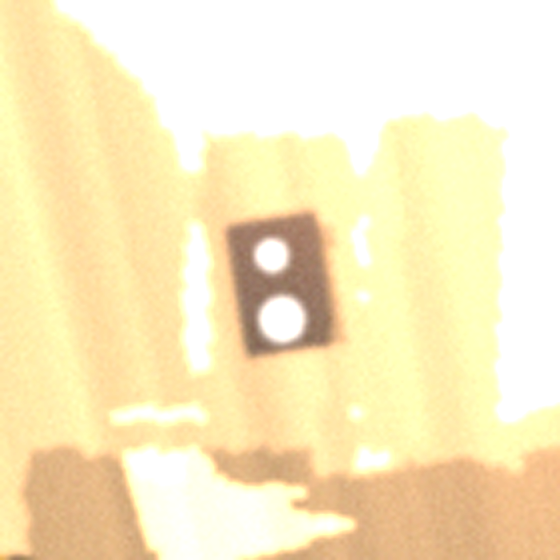

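Run:
```python
from h import *
import pickle
p=pickle.load(open("w10.pkl","rb"))
q=np.array([(228,228),(315,212),(334,340),(248,354)])/4+[225,40]-.375
w=toworld("wrist",q,[.0455]*4,p)[:,:2]; print(w.mean(0).round(4),[np.linalg.norm(w[i]-w[(i+1)%4]).round(4) for i in range(4)])
e=w[0]-w[1]+w[3]-w[2]; print("x dir",np.degrees(np.arctan2(e[1],e[0])))
e=w[0]-w[3]+w[1]-w[2]; print("y dir",np.degrees(np.arctan2(e[1],e[0])))
```

```text
[ 0.6306 -0.2399] [np.float64(0.0175), np.float64(0.0252), np.float64(0.0176), np.float64(0.0249)]
x dir -1.837119179821582
y dir -93.23311469767468
```

Emit:
carry_out(moves=[[1,-40,0,0,0,0.08,50],[1,-61,-25,0,0,0.152,50],[1,-61,-75,0,0,0.152,50],[1,-61,-120,0,0,0.152,50],[1,-61,-145,0,0,0.152,50]], squeeze=15)

```text
time_s: 22.35
tcp_pos: [0.6286, -0.2375, 0.0329]
eef_rot: [76.5, 89.8, 163.9]
contact_force: [0.0, -0.8, 0.6]
gripper_width: 0.0434
```

Emit:
carry_out(moves=[[0,0,-15,0,0,0,50],[0,0,-21,0,0,0,50],[0,0,-21,0,0,0,50],[0,0,-21,0,0,0,10],[0,0,-21,0,0,0,10]])

```text
time_s: 22.85
tcp_pos: [0.6319, -0.2392, 0.0169]
eef_rot: [-95.5, 89.8, -8.1]
contact_force: [-0.3, -0.0, 0.3]
gripper_width: 0.0331
```

Emit:
carry_out(moves=[[0,0,0,0,0,0,10],[0,0,0,0,0,0,10],[0,0,0,0,0,0,10],[0,0,0,0,0,0,10]])

```text
time_s: 23.25
tcp_pos: [0.6312, -0.2392, 0.0159]
eef_rot: [-102.1, 89.9, -14.6]
contact_force: [-0.9, 1.1, 5.9]
gripper_width: 0.0178
```

Emit:
carry_out(moves=[[0,0,25,0,0,0,10],[0,0,70,0,0,0,10],[-5,20,115,0,0,-0.06,10],[-15,65,125,0,0,-0.14,10],[-27,110,125,0,0,-0.22,10]])

```text
time_s: 23.75
tcp_pos: [0.6049, -0.1287, 0.1426]
eef_rot: [-72.6, 89.7, 1.9]
contact_force: [0.0, 0.5, -0.9]
gripper_width: 0.0173
```

Emit:
carry_out(moves=[[-12,45,0,0,0,0,10],[-24,90,0,0,0,0,10],[-36,135,0,0,0,0,10],[-48,180,0,0,0,0,10],[-60,225,0,0,0,0,10]])

```text
time_s: 24.25
tcp_pos: [0.5428, 0.0974, 0.14]
eef_rot: [8.6, 90.0, 83.4]
contact_force: [0.5, 0.3, 0.2]
gripper_width: 0.0176
```

Emit:
carry_out(moves=[[-13,45,0,0,0,0,10],[-26,90,0,0,0,0,10],[-40,135,0,0,0,0,10],[-53,180,0,0,0,0,10],[-63,214,0,0,0,0,10]])

```text
time_s: 24.75
tcp_pos: [0.4797, 0.3122, 0.14]
eef_rot: [2.8, 90.0, 77.6]
contact_force: [0.3, -0.1, -1.0]
gripper_width: 0.0175
```

Emit:
carry_out(moves=[[0,0,0,0,0,0,10],[0,0,0,0,0,0,10]])

```text
time_s: 24.95
tcp_pos: [0.4801, 0.3104, 0.1396]
eef_rot: [147.1, 89.9, -138.0]
contact_force: [-0.2, -0.3, 0.4]
gripper_width: 0.0174
```

Run:
```python
from h import *
from scipy.spatial.transform import Rotation as Ro
import pickle
p=r.camera_params("wrist"); s=r.get_state(); im=r.capture("wrist")
R=Ro.from_euler('xyz',s['eef_rot'],degrees=True).as_matrix(); print(np.degrees(np.arctan2(R[1,1],R[0,1])))
cv2.imwrite("pics/w11.png",im);pickle.dump(p,open("w11.pkl","wb")); print(s['tcp_pos'].round(4),s['gripper_width'],s['time_s'])
# predicted box corners and lamp face for the box estimate; check against picture edges numerically
a=np.radians(-15.2); x=np.array([np.cos(a),np.sin(a)]); y=np.array([-x[1],x[0]])
for c in ([.4705,.270],):
    for b in ((.043,-.0725),(-.043,-.0725)): print(b,topx("wrist",[[*(np.array(c)+b[0]*x+b[1]*y),.028]],p)[0].round(1))
```

```text
164.91283019397855
[0.4801 0.3104 0.1396] 0.017369100623545963 24.95
(0.043, -0.0725) [247.7  32.9]
(-0.043, -0.0725) [371.7  33.1]
```

Emit:
carry_out(moves=[[1,0,-45,0,0,0,10],[1,0,-80,0,0,0,10],[1,0,-100,0,0,0,10],[1,0,-112,0,0,0,10],[1,0,-117,0,0,0,10]])

```text
time_s: 25.5
tcp_pos: [0.4818, 0.3085, 0.0221]
eef_rot: [157.7, 89.9, -127.5]
contact_force: [-0.1, 0.4, -0.6]
gripper_width: 0.0175
```

Emit:
carry_out(moves=[[0,0,-2,0,0,0,10],[0,0,-3,0,0,0,10],[0,0,-3,0,0,0,10]])

```text
time_s: 25.8
tcp_pos: [0.4822, 0.3103, 0.021]
eef_rot: [-25.1, 89.9, 49.7]
contact_force: [-0.6, -0.3, -0.4]
gripper_width: 0.0173
```

Emit:
carry_out(moves=[[0,0,-1,0,0,0,10],[0,0,-1,0,0,0,10],[0,0,-1,0,0,0,10]])

```text
time_s: 26.1
tcp_pos: [0.4822, 0.3104, 0.0198]
eef_rot: [-32.2, 89.9, 42.6]
contact_force: [-0.8, -0.4, 4.6]
gripper_width: 0.0177
```

Emit:
carry_out(moves=[[0,0,0,0,0,0,28],[0,0,0,0,0,0,30],[0,0,0,0,0,0,30],[0,0,0,0,0,0,30]])

```text
time_s: 26.5
tcp_pos: [0.4816, 0.3097, 0.0188]
eef_rot: [149.3, 90.0, -135.9]
contact_force: [1.2, 0.6, -0.5]
gripper_width: 0.0265
```

Emit:
carry_out(moves=[[0,0,10,0,0,0,30],[0,0,35,0,0,0,30],[0,0,80,0,0,0,30],[10,40,120,0,0,0,30],[20,85,140,0,0,0,30]])

```text
time_s: 27.0
tcp_pos: [0.5013, 0.3889, 0.1609]
eef_rot: [-27.3, 89.7, 47.5]
contact_force: [1.5, 0.8, 0.6]
gripper_width: 0.0259
```

Emit:
carry_out(moves=[[0,50,0,0,0,0,30],[0,100,0,0,0,0,30],[0,150,0,0,0,0,30],[0,170,0,0,0,0,30],[0,170,0,0,0,0,30]])

```text
time_s: 27.5
tcp_pos: [0.4995, 0.5612, 0.1551]
eef_rot: [178.4, 90.0, -106.6]
contact_force: [1.1, -0.9, -0.0]
gripper_width: 0.0263
```

Run:
```python
from h import *
s=r.get_state(); print(s['tcp_pos'].round(4),s['time_s'])
t=r.capture("top"); cv2.imwrite("pics/t12.png",cv2.convertScaleAbs(cv2.resize(t[170:310,150:350],None,fx=4,fy=4,interpolation=cv2.INTER_CUBIC),alpha=1.4,beta=20))
```

```text
[0.4995 0.5612 0.1551] 27.5
```

View pics/t12.png

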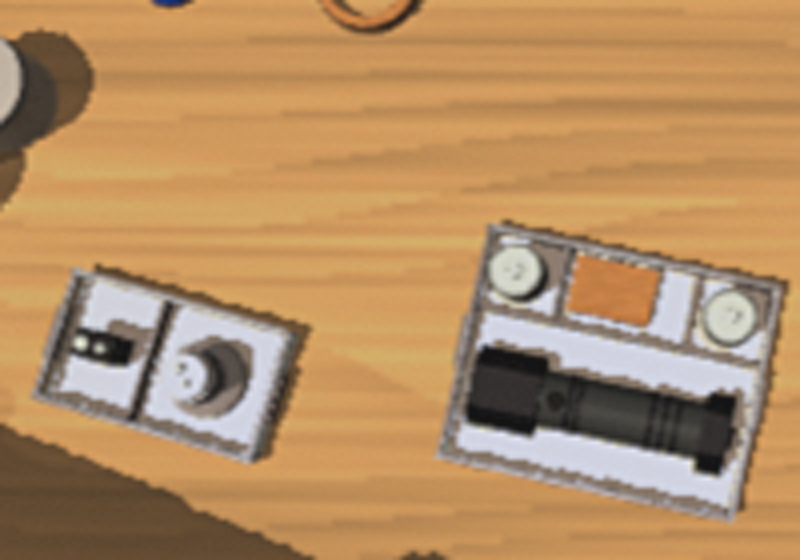

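Run:
```python
from plant import r
print(r.close_job()); print(r.get_state()['time_s'])
```

```text
the job is handed in; nothing more can be done
None
the job is handed in; nothing more can be done
```

Both kits are packed and the job is handed in, at about 27.5 s of the 118 s allowed. No verdict was reported.

- **Power-cut kit:** the torch lies in the long compartment and a D cell stands upright in each end compartment. The matchbox is where it was packed.
- **Ceiling kit:** the spot lamp stands pins up in the larger compartment, and the 9 V block contacts up in the smaller one.

**Last checks:** in the final top picture all five items are in their compartments, neither box has visibly moved, and the gripper is clear. I judged this by eye and did not measure final positions. The tape measure and most of the tape roll fall outside that crop. I did not check them afterwards, but no low move went near them.

**What disagreed:**
- My estimates of the small box's y position spread over about 7 mm, and of the long box's centre over about 5 mm. I used values within each spread, which the compartments have room for.
- The second cell was set down a little hard: the wrist force read about 38 N for a moment.

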